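Close and latch the equipment case

TASK

The olive equipment case is packed, but its lid stands half open and its toggle latch hangs loose: swing the lid down onto its rubber seal, lift the latch's steel wire loop over the keeper on the front of the lid and draw its bar down behind the keeper's lip until you feel it bear on its seat, then let go and press the red-tipped lever down flat against the case, until the spring catch clicks over its tip, so that the latch draws the lid tight and stays locked, and take the hand away. Feel for each contact and go gently: never lean on the lid with more than about 2.5 kg of force (25 N) or on the lever with more than 3 kg (30 N), do not strain the loop against the keeper by hand with more than 2 kg (20 N), and leave the other things on the bench where they are.

Things in the scene. Friction and masses are not known exactly. Their poses are not given: they have to be found in the camera images.
- case: olive plastic equipment case, 200 mm deep (x), 240 mm wide (y), rim at z = 115 mm, fixed to the bench, free to touch. Origin: centre of its underside; z up, -x points out of its front face (x = -100 mm), which looks roughly towards the robot. Toggle latch in the middle of the front: lever and loop swing in the plane y = 0 about pins along y, and light friction holds them where they are left
- latch_pin (a point): the lever's hinge pin, fixed on the case: case frame x = -116, y = 0, z = 90 mm
- lid: the lid, 194 mm deep, 236 wide, 34 high, 0.35 kg. Origin: its hinge line along the case's back rim (case x = +100, z = 115 mm); axes parallel to the case's when flat, -x to its front edge, z out of its top. Starts 17 to 29 degrees open; stiff hinges hold it at any angle, 1 to 5 N near the front move it. Front face at x = -194 mm
- lid_edge (a point): middle of the lid's upper front edge: lid frame x = -194, y = 0, z = 34 mm. When the lid comes down it meets the springy seal along the front rim at 0.047 rad (this point then 158 mm up in the case frame) and lies there; pressed on, the seal yields about 1 mm per 24 N
- seat_nominal (a point): where the loop's bar centre sits when seated in the keeper, nominally: lid frame x = -214, y = 0, z = 11 mm. The real keeper is clamped on slotted screws up to 2.5 mm higher or lower than this point says: the seat must be felt. Steel J-hook, slot open upwards, 12 mm wide in x, 20 in y; its outer lip ends 3 mm above the seated bar's centre, its inner wall 16 mm above
- lever: the latch's lever, a steel strip 20 mm wide (y), 6 thick, with a red tip. Origin: its hinge pin. Shut, it hangs flat in front of the case, axes parallel to the case's, -z to the tip. It opens outwards and up about the case's +y, 0 to 2.8 rad (start 1.5 to 2.0). The loop's pin sits on it at x = +1.0, z = -12.0 mm of its frame
- lever_tip (a point): the lever's rolled red tip (6 mm round): lever frame x = 0, z = -58.5 mm. With the loop seated the lever stands at 1.0 to 1.7 rad; pressed 46 mm from its pin it resists with 2 to 18 N (differs from case to case), least below 0.2. At 0.09 rad the tip meets a spring catch on the case: 6 to 14 N push it past, it clicks over the tip at about 0.02, and at 0 there is a hard stop
- loop: the latch's bail, 25 g: two 5 mm steel wire rails, joined at the far end by the bar that goes into the keeper; the bar runs on past the rails and ends in black swivel knobs, to take it by. Origin: middle of its pin on the lever; z along the rails to the bar, y along the bar. It turns about that pin; at the start it droops outwards, 50 to 110 degrees from upright, the lever between its rails
- loop_bar (a point): centre of the loop's bar (5 mm thick), on the loop's z axis, 52.5 mm from its pin. The knobs on its ends are 10 mm thick with round ends, 53 mm apart over their outsides: pinched there from both ends it can be carried, and the knobs swivel on the bar, so that the loop turns freely between the fingers
- hammer: hammer with a blue shaft and black grip, 336x132x28 mm, lying flat; a bystander. Origin: centre of its underside
- tape_measure: yellow tape measure, 82x33x69 mm, standing; a bystander. Origin: centre of its underside
- marker: black marker pen with a blue end, 127 mm long, 16 mm thick, lying in front of the case; a bystander. Origin: centre of its underside
- washer_box: white and green carton, 64x100x42 mm; a bystander. Origin: centre of its underside
- cap: black round screw cap, 45 mm across, 24 high, right of the marker; a bystander. Origin: centre of its underside

How it is judged:
By the outcome, as a careful person would: the job done as asked, in the order asked, and still so for the second after the job is handed in, with the robot touching nothing.
It also fails if it takes over 54 s, if anything falls off the work surface, if the arm or the gripper's body presses on something with over 40 N, if the wrist force passes 120 N, or if a joint passes its speed limit or range.

ROBOT

A 7-joint arm with a two-finger parallel gripper is mounted at the origin on a cart in front of the work surface, level with it; the furniture and walls round the work are solid. World frame = base frame: x ahead of the robot, y to its left, z up, the work surface at z = 0. Lengths are in m, angles in rad, forces in N, time in s.
With the tool pointing down it reaches from about 0.425 to 0.95 m from the base axis. Payload 16.7 kg.
Tool frame: the origin (TCP) lies between the finger pads; the fingertips stand 19 mm ahead of it and the grasp point (between the pads) is the TCP; z points along the fingers, y is the line along which they close (so a half turn about z gives the same grasp; the last joint's range is limited). The gripper opens to 94 mm and grips with 3 to 60 N. Pads are 16 mm wide; open, the fingers measure 119 mm over their backs; the gripper's body (75 mm by 177 mm) begins 78 mm behind the grasp point.
Start: joints at [-1.466, 0.426, 0.074, 1.606, -0.034, 1.111, -0.067], TCP at [0.169, 0.653, 0.224] pointing down, gripper open.
Joint ranges: [-2.85, 2.85], [-0.5, 2.14], [-1.23, 1.37], [0.21, 2.46], [-1.02, 4.16], [0.16, 2.05], [-2.73, 2.73]. Speed limits (rad/s): [1.89, 1.89, 2.39, 2.39, 3.01, 3.01, 3.01].

INTERFACE

Orientations are given as a rotation vector (axis times angle).
In Python, from rig import telemetry, get_image, camera_params, order gives the robot as it stands.
- The arm moves only by the tool servo_tool, never from a script. Its argument "deltas" is a list of rows, each an object with "hand": the opening in per cent of the stroke, from 0 (shut) to 100 (fully open); "linear": the shift along the tool's x, y, z in m, a list of three; "rot": the turn, a rotation vector about the tool's x, y, z in rad, a list of three. In form: [{"hand": hand, "linear": [tx, ty, tz], "rot": [ax, ay, az]}, ...]. A call has 1 to 5 rows; each row shifts and turns the commanded pose from where the row before left it, along the tool's axes as they then stand; what a row does not reach is not made up. A row lasts 1/12 s, in which the tool goes at most 41.7 mm and 7.16 degrees, less where a joint would pass 70% of its speed; a pose out of reach is approached as far as the arm can. A call is refused whole if a number of a shift passes 0.0417 or a number of a turn 0.125, either way. A call with a gripper value outside its range is refused whole. The fingers move at their own pace and stop on an object; the grip force is fixed at half the most. Time passes only in rows, so rows that do not move let the fingers close. It gives the time, the measured TCP pose, the force, the opening and the grip force at its end, in the units of the state.
- telemetry.get_obs(): the state, without advancing time (a new reading comes with each control period).
- get_image(name): name is "scene" or "top" or "wrist"; returns the picture (480x640x3 uint8, red, green, blue); there is no depth.
- camera_params(name): a dict with "camera_matrix" (3x3 intrinsics, pixels), "distortion" ([k1, k2, p1, p2, k3] as OpenCV has them; the pictures are not rectified), "world_from_camera" (4x4, takes a point from camera to world coordinates); the wrist camera has in their place "hand_eye" (4x4, takes a point from camera to tool coordinates, whose origin is the TCP and whose axes are the flange's). Camera axes: x right, y down, z forward; pixel columns grow to the right and rows downward; lengths in m; the calibration is good to about 2 mm. A picture is of the moment at which its call begins: read the wrist's pose just before it. camera_params takes no time and is no camera call.
- order.hand_in(): hands the job in; it is judged then, once.
The state is a dict: "clock": time; "joint_pos": joint angles; "joint_velocities": joint speeds; "tau": joint torques, N m; "eef_pos": TCP position; "ee_rot": TCP orientation; "contact_force": force on the tool from outside, world axes, zero at the start; "ft_torque": the same for the moment, N m; "opening": opening from 0.0 (shut) to 1.0 (fully open); "finger_force": force on a finger pad.
Only numpy, scipy, OpenCV 4.12 (cv2) and the standard library are available. Lean on these libraries where they do the work, as an engineer would, in place of code of your own. Each camera call takes 0.05 s, during which the arm holds its last target. There are 200 camera calls.

## Working session

There is one attempt and no reset: what is moved stays moved. The work goes in short steps, Python scripts to look and compute and a tool call to move; the robot and the scene stay as the last step left them, time stands still between calls to the robot, and variables do not carry over. Pictures are saved under pics/ and viewed, at most 10 in all, crops included, and the job is handed in when it is done.

Besides the shell and the picture viewer there is one more tool, called as name(argument=value, ...), one argument or row to a line, values as JSON. servo_tool: Moves the arm, as the interface text tells. Its arguments: {"type":"object","properties":{"deltas":{"type":"array","items":{"type":"object","properties":{"hand":{"type":"number"},"linear":{"type":"array","items":{"type":"number"}},"rot":{"type":"array","items":{"type":"number"}}}}}},"required":["deltas"]}

```bash
ls; mkdir -p pics; python3 - <<'E'
from rig import telemetry,get_image,camera_params
import cv2,numpy as np
np.set_printoptions(precision=4,suppress=True)
for n in ["scene","top"]:
    cv2.imwrite(f"pics/{n}0.png",get_image(n)[:,:,::-1])
    p=camera_params(n);print(n,p)
print(camera_params("wrist"))
print(telemetry.get_obs())
E
```

```text
pics
scene {'camera_matrix': array([[452.846 ,   0.    , 319.911 ],
       [  0.    , 452.846 , 231.5661],
       [  0.    ,   0.    ,   1.    ]]), 'distortion': array([-0.1129,  0.    ,  0.    ,  0.    ,  0.    ]), 'world_from_camera': array([[ 0.7512, -0.4922,  0.4399,  0.1309],
       [-0.66  , -0.5705,  0.4887, -0.1692],
       [ 0.0104, -0.6574, -0.7534,  0.8185],
       [ 0.    ,  0.    ,  0.    ,  1.    ]])}
top {'camera_matrix': array([[552.0438,   0.    , 327.9721],
       [  0.    , 552.0438, 240.5226],
       [  0.    ,   0.    ,   1.    ]]), 'distortion': array([-0.0963,  0.    ,  0.    ,  0.    ,  0.    ]), 'world_from_camera': array([[ 0.0202, -0.9865,  0.1624,  0.3615],
       [-0.9997, -0.0174,  0.0188,  0.2676],
       [-0.0157, -0.1628, -0.9865,  1.3435],
       [ 0.    ,  0.    ,  0.    ,  1.    ]])}
{'camera_matrix': array([[420.4845,   0.    , 325.8727],
       [  0.    , 420.4845, 241.4019],
       [  0.    ,   0.    ,   1.    ]]), 'distortion': array([-0.0243,  0.    ,  0.    ,  0.    ,  0.    ]), 'hand_eye': array([[-0.0003, -0.9673, -0.2535,  0.0733],
       [ 1.    , -0.0001, -0.0009,  0.0008],
       [ 0.0009, -0.2535,  0.9673, -0.1593],
       [ 0.    ,  0.    ,  0.    ,  1.    ]])}
{'clock': 0.1, 'joint_pos': array([-1.4665,  0.4266,  0.0739,  1.6065, -0.0341,  1.1108, -0.0671]), 'joint_velocities': array([-0.0004, -0.0012, -0.0014, -0.0019, -0.0009,  0.0013, -0.    ]), 'tau': array([  0.008 , -93.7463,   3.6759, -45.5033,  -0.0488,   0.0168,
         0.    ]), 'eef_pos': array([0.1694, 0.653 , 0.2239]), 'ee_rot': array([-0.3977, -3.1163,  0.0017]), 'contact_force': array([-0.5949,  0.685 ,  0.5344]), 'ft_torque': array([-0.0166, -0.0055,  0.0081]), 'finger_force': 0.0, 'opening': 1.0000306133237264}
```

View pics/scene0.png

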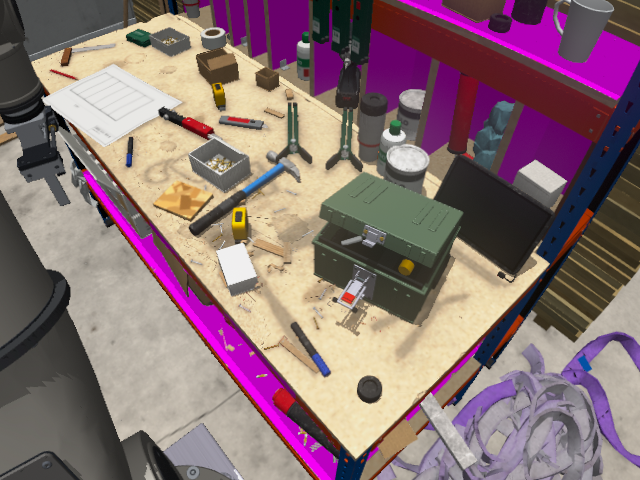

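View pics/top0.png

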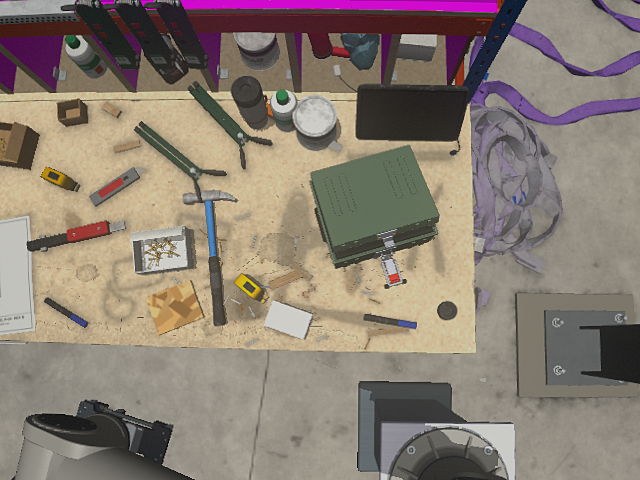

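The scene view shows the case at about (385,250), with the latch at (350,290), its lever and loop sticking outward. The top view shows the case at (375,205) and the loop bar near (397,283). I'll enlarge both.

```bash
python3 - <<'E'
import cv2
a=cv2.imread("pics/scene0.png")[170:330,300:480];b=cv2.imread("pics/top0.png")[140:300,300:460]
cv2.imwrite("pics/c1.png",cv2.resize(a,None,fx=3.7,fy=3.7,interpolation=cv2.INTER_CUBIC))
cv2.imwrite("pics/c2.png",cv2.resize(b,None,fx=3.7,fy=3.7,interpolation=cv2.INTER_CUBIC))
E
```

```text
(no output)
```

View pics/c1.png

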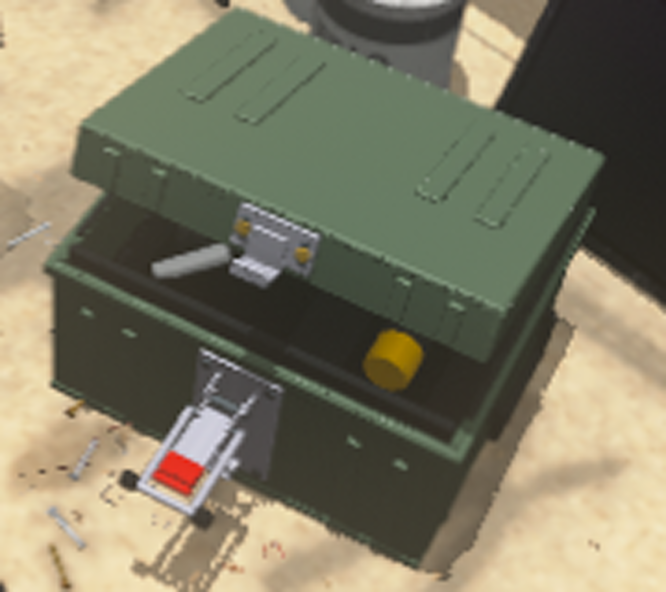

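View pics/c2.png

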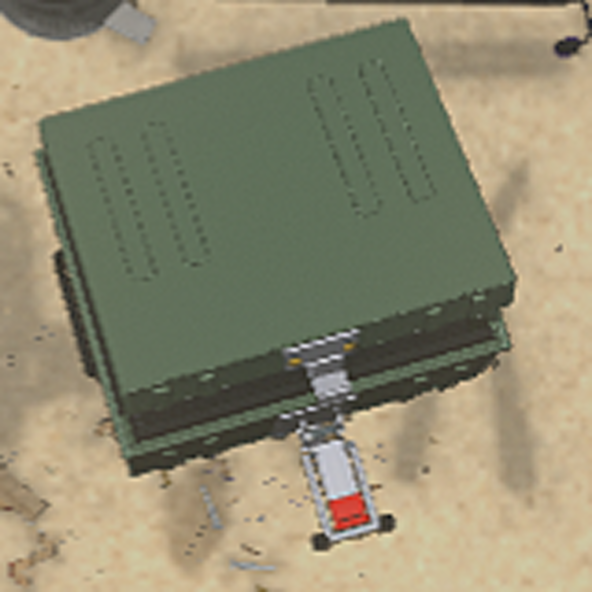

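```bash
cat > geo.py <<'E'
import numpy as np,cv2
from rig import camera_params
from scipy.spatial.transform import Rotation as R
def Tcase(x,y,yaw):
    return lambda p:(np.atleast_2d(p)@R.from_euler('z',yaw).as_matrix().T)+[x,y,0]
def lid2case(p,t): # open angle t: front goes up
    return np.atleast_2d(p)@R.from_euler('y',t).as_matrix().T+[.1,0,.115]
PIN=np.array([-.116,0,.09])
def lev2case(p,a): return np.atleast_2d(p)@R.from_euler('y',a).as_matrix().T+PIN
def loop2case(p,a,b): return np.atleast_2d(p)@R.from_euler('y',-b).as_matrix().T+lev2case([.001,0,-.012],a)
def proj(n,P,T=None):
    c=camera_params(n);T=c["world_from_camera"] if T is None else T
    W=np.linalg.inv(T)
    return cv2.projectPoints(np.atleast_2d(P).astype(float),cv2.Rodrigues(W[:3,:3])[0],W[:3,3],c["camera_matrix"],c["distortion"])[0].reshape(-1,2)
E
cat > fit.py <<'E'
from geo import *
from scipy.optimize import least_squares
np.set_printoptions(precision=4,suppress=True)
L=.194;W=.118;H=.034
lid={'fl':(-L,W,H),'fr':(-L,-W,H),'bl':(0,W,H),'br':(0,-W,H),'lfl':(-L,W,0),'lfr':(-L,-W,0)}
case={'rl':(-.1,.12,.115),'rr':(-.1,-.12,.115),'ul':(-.1,.12,0),'ur':(-.1,-.12,0)}
obs={"scene":dict(fl=(80,128),fr=(500,310),br=(605,158),bl=(238,10),lfl=(75,177),lfr=(487,360),rl=(47,268),rr=(460,455),ul=(57,385),ur=(420,562),kl=(130,480),kr=(203,517),tip=(173,484)),
"top":dict(bl=(40,120),br=(405,18),fr=(515,280),fl=(120,398),lfr=(513,302),rr=(508,348),kl=(320,542),kr=(388,522),tip=(350,525))}
off={"scene":(300,170),"top":(300,140)}
def pts(q):
    x,y,yaw,t,a,b=q;T=Tcase(x,y,yaw);d={}
    for k,v in lid.items(): d[k]=T(lid2case(v,t))[0]
    for k,v in case.items(): d[k]=T(v)[0]
    d['kl'],d['kr']=T(loop2case([[0,.0225,.0525],[0,-.0225,.0525]],a,b))
    d['tip']=T(lev2case([0,0,-.0585],a))[0]
    return d
def res(q,full=False):
    d=pts(q);o=[]
    for n in obs:
        for k,c in obs[n].items():
            u=(np.array(c)+.5)/3.7-.5+off[n]; o.append(proj(n,d[k])[0]-u)
            if full: print(n,k,o[-1])
    return np.ravel(o)
r=least_squares(res,[.75,-.2,-.2,.4,1.7,1.4],loss='soft_l1',f_scale=1.)
res(r.x,True);print(r.x);np.save("q.npy",r.x)
d=pts(r.x);print({k:d[k] for k in('kl','kr','tip','fl','fr')})
T=Tcase(*r.x[:3]);print('pin',T(PIN))
E
python3 fit.py
```

```text
Traceback (most recent call last):
  File "fit.py", line 24, in <module>
    r=least_squares(res,[.75,-.2,-.2,.4,1.7,1.4],loss='soft_l1',f_scale=1.)
  File "fit.py", line 21, in res
    u=(np.array(c)+.5)/3.7-.5+off[n]; o.append(proj(n,d[k])[0]-u)
                                               ~~~~^^^^^^^^
  File "geo.py", line 12, in proj
    c=camera_params(n);T=c["world_from_camera"] if T is None else T
ValueError: time passes only in moves, steps and waits
```

```bash
python3 - <<'E'
import pickle
from rig import camera_params
pickle.dump({n:camera_params(n) for n in("scene","top","wrist")},open("cam.pkl","wb"))
E
sed -i 's/^from rig import camera_params/import pickle;CAM=pickle.load(open("cam.pkl","rb"))/; s/c=camera_params(n)/c=CAM[n]/' geo.py; python3 fit.py
```

```text
scene fl [-0.2447 -1.3156]
scene fr [2.3262 0.6818]
scene br [ 0.6519 -0.3167]
scene bl [-0.4682 -0.8435]
scene lfl [-1.8412  0.4096]
scene lfr [-0.0441  2.3201]
scene rl [ 0.7751 -0.1477]
scene rr [-1.0828  1.4484]
scene ul [-1.8736  1.4615]
scene ur [-0.6828  3.3525]
scene kl [-0.3291 -0.3067]
scene kr [0.8025 0.375 ]
scene tip [0.1341 0.218 ]
top bl [-1.5549 -0.2534]
top br [-0.1695 -1.071 ]
top fr [ 0.4641 -0.8068]
top fl [-0.2518 -1.3938]
top lfr [-0.2439  0.8522]
top rr [-0.6599 -0.4646]
top kl [-0.4003  0.0116]
top kr [ 0.0988 -0.1799]
top tip [ 0.3411 -0.9794]
[0.6442 0.1907 0.3043 0.3075 1.6413 1.5768]
{'kl': array([0.4653, 0.1581, 0.0895]), 'kr': array([0.4787, 0.1152, 0.0895]), 'tip': array([0.4779, 0.1385, 0.0941]), 'fl': array([0.5377, 0.2809, 0.2061]), 'fr': array([0.6084, 0.0558, 0.2061])}
pin [[0.5336 0.156  0.09  ]]
```

```bash
cat > plan.py <<'E'
from geo import *
from rig import telemetry
np.set_printoptions(precision=4,suppress=True)
q=np.load("q.npy");x,y,yaw=q[:3];T=Tcase(x,y,yaw);Rc=R.from_euler('z',yaw)
def Rtool(tilt): # tool z = (sin t,0,-cos t) in case frame, tool x outwards (-x case side), tool y = case y
    return Rc*R.from_matrix(np.array([[-np.cos(tilt),0,np.sin(tilt)],[0,1,0],[-np.sin(tilt),0,-np.cos(tilt)]]))
def state(ahead=0.):
    o=telemetry.get_obs();p=np.array(o["eef_pos"]);r=R.from_rotvec(o["ee_rot"])
    pc=Rc.inv().apply(p+r.apply([0,0,ahead])-[x,y,0])
    print("t",round(o["clock"],2),"case pt mm",pc*1e3,"Fcase",Rc.inv().apply(o["contact_force"]),"open",round(o["opening"],3),"ff",o["finger_force"],"rot err",(r.inv()*Rtool(0)).as_rotvec());return p,r
def plan(pc,tilt,ahead,n=None): # move point 'ahead' of TCP to case point pc(mm)
    p,r=state(ahead);rt=Rtool(tilt);pt=T(np.array(pc)/1e3)[0]-rt.apply([0,0,ahead])
    w=(r.inv()*rt).as_rotvec();d=pt-p
    if n is None:n=int(max(np.ceil(np.linalg.norm(d)/.0415),np.ceil(np.linalg.norm(w)/.124),1))
    for i in range(n):
        print(i,"lin",(r*R.from_rotvec(w*i/n)).inv().apply(d/n),"rot",w/n)
    print("target world",pt,"dist",np.linalg.norm(d))
E
python3 -c "
from plan import *
plan([-68,0,231],0,.019)"
```

```text
t 0.1 case pt mm [-314.486   583.3115  204.8695] Fcase [-0.3623  0.8317  0.5344] open 1.0 ff 0.0 rot err [-0.0011 -0.0002 -0.5582]
0 lin [-0.0324 -0.0228 -0.0016] rot [-0.0001 -0.     -0.0349]
1 lin [-0.0316 -0.0239 -0.0016] rot [-0.0001 -0.     -0.0349]
2 lin [-0.0307 -0.025  -0.0016] rot [-0.0001 -0.     -0.0349]
3 lin [-0.0298 -0.026  -0.0016] rot [-0.0001 -0.     -0.0349]
4 lin [-0.0289 -0.027  -0.0016] rot [-0.0001 -0.     -0.0349]
5 lin [-0.0279 -0.028  -0.0016] rot [-0.0001 -0.     -0.0349]
6 lin [-0.0269 -0.029  -0.0016] rot [-0.0001 -0.     -0.0349]
7 lin [-0.0259 -0.0299 -0.0016] rot [-0.0001 -0.     -0.0349]
8 lin [-0.0249 -0.0308 -0.0016] rot [-0.0001 -0.     -0.0349]
9 lin [-0.0238 -0.0317 -0.0016] rot [-0.0001 -0.     -0.0349]
10 lin [-0.0226 -0.0325 -0.0016] rot [-0.0001 -0.     -0.0349]
11 lin [-0.0215 -0.0332 -0.0016] rot [-0.0001 -0.     -0.0349]
12 lin [-0.0203 -0.034  -0.0016] rot [-0.0001 -0.     -0.0349]
13 lin [-0.0191 -0.0346 -0.0016] rot [-0.0001 -0.     -0.0349]
14 lin [-0.0179 -0.0353 -0.0016] rot [-0.0001 -0.     -0.0349]
15 lin [-0.0167 -0.0359 -0.0016] rot [-0.0001 -0.     -0.0349]
target world [0.5794 0.1703 0.25  ] dist 0.6338039470347859
```

servo_tool(
  deltas=[
    {"hand": 0, "linear": [-0.032, -0.023, -0.003], "rot": [0, 0, -0.035]},
    {"hand": 0, "linear": [-0.032, -0.024, -0.003], "rot": [0, 0, -0.035]},
    {"hand": 0, "linear": [-0.031, -0.025, -0.003], "rot": [0, 0, -0.035]},
    {"hand": 0, "linear": [-0.03, -0.026, -0.003], "rot": [0, 0, -0.035]},
    {"hand": 0, "linear": [-0.029, -0.027, -0.003], "rot": [0, 0, -0.035]},
  ],
)

```text
clock: 0.52
eef_pos: [0.299, 0.5003, 0.2393]
ee_rot: [-0.121, -3.139, 0.001]
contact_force: [1.2, 0.9, -0.5]
opening: 0.685
finger_force: 0.0
```

servo_tool(
  deltas=[
    {"hand": 0, "linear": [-0.028, -0.028, -0.003], "rot": [0, 0, -0.035]},
    {"hand": 0, "linear": [-0.027, -0.029, -0.003], "rot": [0, 0, -0.035]},
    {"hand": 0, "linear": [-0.026, -0.03, -0.003], "rot": [0, 0, -0.035]},
    {"hand": 0, "linear": [-0.025, -0.031, -0.003], "rot": [0, 0, -0.035]},
    {"hand": 0, "linear": [-0.024, -0.032, -0.003], "rot": [0, 0, -0.035]},
  ],
)

```text
clock: 0.93
eef_pos: [0.4278, 0.349, 0.2546]
ee_rot: [0.154, -3.138, 0.0]
contact_force: [1.2, 1.6, 0.4]
opening: 0.329
finger_force: 0.0
```

```bash
python3 -c "
from plan import *
plan([-68,0,231],0,.019)
import cv2
from rig import get_image
cv2.imwrite('pics/w1.png',get_image('wrist')[:,:,::-1])"
```

```text
t 0.93 case pt mm [-159.0395  215.8669  235.5795] Fcase [1.6562 1.1617 0.4422] open 0.329 ff 0.0 rot err [-0.     -0.0002 -0.2064]
0 lin [-0.0222 -0.0321  0.0008] rot [-0.     -0.     -0.0344]
1 lin [-0.0211 -0.0329  0.0008] rot [-0.     -0.     -0.0344]
2 lin [-0.02   -0.0336  0.0008] rot [-0.     -0.     -0.0344]
3 lin [-0.0188 -0.0342  0.0008] rot [-0.     -0.     -0.0344]
4 lin [-0.0176 -0.0348  0.0008] rot [-0.     -0.     -0.0344]
5 lin [-0.0164 -0.0354  0.0008] rot [-0.     -0.     -0.0344]
target world [0.5794 0.1703 0.25  ] dist 0.2343220508782271
```

servo_tool(
  deltas=[
    {"hand": 0, "linear": [-0.026, -0.038, 0.001], "rot": [0, 0, -0.041]},
    {"hand": 0, "linear": [-0.024, -0.04, 0.001], "rot": [0, 0, -0.041]},
    {"hand": 0, "linear": [-0.023, -0.04, 0.001], "rot": [0, 0, -0.041]},
    {"hand": 0, "linear": [-0.022, -0.041, 0.001], "rot": [0, 0, -0.041]},
    {"hand": 0, "linear": [-0.02, -0.041, 0.001], "rot": [0, 0, -0.041]},
  ],
)

```text
clock: 1.4
eef_pos: [0.562, 0.1897, 0.2499]
ee_rot: [0.475, -3.105, 0.0]
contact_force: [1.1, 1.1, 0.7]
opening: 0.001
finger_force: 0.0
```

```bash
cat > look.py <<'E'
import sys,json
from rig import get_image
from plan import *
p,r=state(.019)
im=get_image("wrist")[:,:,::-1];cv2.imwrite(f"pics/{sys.argv[1]}.png",im)
Tw=np.eye(4);Tw[:3,:3]=r.as_matrix();Tw[:3,3]=p
np.save(f"pics/{sys.argv[1]}.npy",Tw@np.array(CAM["wrist"]["hand_eye"]))
E
python3 look.py w2;python3 -c "
from plan import *
plan([-68,0,231],0,.019)"
```

```text
t 1.4 case pt mm [-78.766   23.7263 230.8891] Fcase [1.3282 0.7124 0.6641] open 0.001 ff 0.0 rot err [-0.     -0.0002 -0.0009]
t 1.45 case pt mm [-76.6779  14.8959 230.8332] Fcase [-1.7624 -9.0063 -1.5214] open 0.005 ff 0.0 rot err [-0.0035  0.0009 -0.0044]
0 lin [-0.0088 -0.0149 -0.0001] rot [-0.0035  0.0009 -0.0044]
target world [0.5794 0.1703 0.25  ] dist 0.017305114814989392
```

View pics/w2.png

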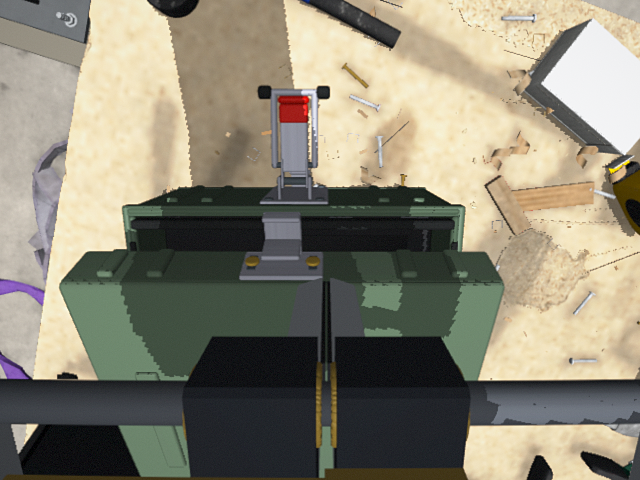

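The wrist view shows the knobs at (264,92) and (323,92), the red tip's end at (293,98), the case rim's front corners at (123,207) and (464,206), and the lid edge on row ~283. I'll add these to the fit.

```bash
python3 - <<'E'
s=open("fit.py").read()
s=s.replace('off={','''Tw=np.load("pics/w2.npy");obsw=dict(kl=(323,92),kr=(264,92),tip=(293,98),rr=(123,207),rl=(464,206))
off={''').replace("    return np.ravel(o)",'''    for k,c in obsw.items():
        e=proj("wrist",d[k],Tw)[0]-c;o.append(e)
        if full: print("wrist",k,e)
    return np.ravel(o)''')
s=s.replace("r=least","q0=np.load('q.npy');res(q0,True);print('---')\nr=least")
open("fit2.py","w").write(s)
E
python3 fit2.py|grep -v -E "^(scene|top) [^kt]"
```

```text
scene kl [-0.3291 -0.3067]
scene kr [0.8025 0.375 ]
scene tip [0.1341 0.218 ]
top kl [-0.4003  0.0116]
top kr [ 0.0988 -0.1799]
top tip [ 0.3411 -0.9794]
wrist kl [ 0.2372 -1.1886]
wrist kr [-3.1576 -1.0133]
wrist tip [-1.3078  1.3935]
wrist rr [0.4277 0.7108]
wrist rl [-3.3579  1.2383]
---
scene kl [-0.6437  0.9296]
scene kr [0.3823 1.5932]
scene tip [-0.1624  0.2058]
top kl [-0.7871  0.2461]
top kr [-0.353  0.086]
top tip [ 0.1701 -0.8056]
wrist kl [ 0.9559 -0.6017]
wrist kr [-1.5139 -0.4696]
wrist tip [-0.6295  0.9999]
wrist rr [0.9902 0.2436]
wrist rl [-2.7096  0.963 ]
[0.6439 0.191  0.3037 0.3091 1.6412 1.667 ]
{'kl': array([0.4651, 0.1585, 0.0848]), 'kr': array([0.4786, 0.1156, 0.0848]), 'tip': array([0.4775, 0.1389, 0.0941]), 'fl': array([0.5375, 0.2813, 0.2064]), 'fr': array([0.6081, 0.0561, 0.2064])}
pin [[0.5332 0.1563 0.09  ]]
```

servo_tool(
  deltas=[
    {"hand": 0, "linear": [-0.009, -0.015, 0.01], "rot": [0, 0, 0]},
    {"hand": 0, "linear": [0, 0, 0.01], "rot": [0, 0, 0]},
    {"hand": 0, "linear": [0, 0, 0.007], "rot": [0, 0, 0]},
    {"hand": 0, "linear": [0, 0, 0.007], "rot": [0, 0, 0]},
    {"hand": 0, "linear": [0, 0, 0.007], "rot": [0, 0, 0]},
  ],
)

```text
clock: 1.87
eef_pos: [0.5735, 0.1809, 0.2082]
ee_rot: [0.473, -3.105, -0.0]
contact_force: [-1.0, 0.2, 0.9]
opening: 0.007
finger_force: 0.5
```

```bash
python3 -c "
from plan import *
state(.019)"
```

```text
t 1.87 case pt mm [-70.2393  11.3877 189.2448] Fcase [-0.9137  0.546   0.9267] open 0.007 ff 0.512763894271302 rot err [ 0.0003 -0.0006 -0.0012]
```

servo_tool(
  deltas=[
    {"hand": 0, "linear": [0, -0.002, 0.007], "rot": [0, 0, 0]},
    {"hand": 0, "linear": [0, -0.002, 0.007], "rot": [0, 0, 0]},
    {"hand": 0, "linear": [0, -0.002, 0.006], "rot": [0, 0, 0]},
    {"hand": 0, "linear": [0, -0.002, 0.004], "rot": [0, 0, 0]},
    {"hand": 0, "linear": [0, 0, 0.002], "rot": [0, 0, 0]},
  ],
)

```text
clock: 2.28
eef_pos: [0.5765, 0.1717, 0.1823]
ee_rot: [0.471, -3.106, 0.001]
contact_force: [0.8, -0.6, 0.8]
opening: 0.006
finger_force: 0.3
```

servo_tool(
  deltas=[
    {"hand": 0, "linear": [0, 0, 0.001], "rot": [0, 0, 0]},
    {"hand": 0, "linear": [0, 0, 0.001], "rot": [0, 0, 0]},
  ],
)

```text
clock: 2.45
eef_pos: [0.5767, 0.1722, 0.181]
ee_rot: [-0.471, 3.106, -0.0]
contact_force: [-0.4, 0.0, 1.0]
opening: 0.006
finger_force: 0.3
```

servo_tool(
  deltas=[
    {"hand": 0, "linear": [0, 0, 0.001], "rot": [0, 0, 0]},
    {"hand": 0, "linear": [0, 0, 0.001], "rot": [0, 0, 0]},
    {"hand": 0, "linear": [0, 0, 0.001], "rot": [0, 0, 0]},
  ],
)

```text
clock: 2.7
eef_pos: [0.5767, 0.1723, 0.1781]
ee_rot: [-0.471, 3.106, 0.0]
contact_force: [-0.2, -0.2, 0.4]
opening: 0.005
finger_force: 0.3
```

```bash
python3 look.py w3;python3 -c "
import numpy as np
q=np.load('q.npy')
from geo import *
Tw=np.load('pics/w3.npy')
T=Tcase(*q[:3])
for t in (.309,.047): print(t,proj('wrist',T(lid2case([[-.194,.118,.034],[-.194,-.118,.034],[-.194,0,.034]],t)),Tw))
"
```

```text
t 2.7 case pt mm [-69.7056   2.2464 159.0611] Fcase [-0.281  -0.1096  0.3772] open 0.005 ff 0.3102988046794053 rot err [ 0.      0.0003 -0.0025]
0.309 [[656.25209904 335.7307385 ]
 [-20.13395471 337.06239955]
 [317.22335873 337.9746368 ]]
0.047 [[583.23367308 249.12018249]
 [ 55.95654965 250.43830808]
 [319.1503478  249.86270767]]
```

View pics/w3.png

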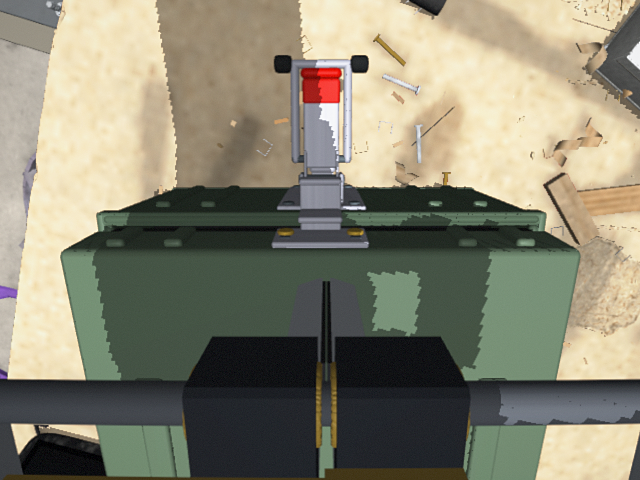

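The lid is nearly down: its edge is on row 251, against a predicted 250. The knobs are at (283,64) and (360,64).

servo_tool(
  deltas=[
    {"hand": 0, "linear": [0, 0, 0.001], "rot": [0, 0, 0]},
    {"hand": 0, "linear": [0, 0, 0.0005], "rot": [0, 0, 0]},
  ],
)

```text
clock: 2.92
eef_pos: [0.5766, 0.1722, 0.1765]
ee_rot: [-0.471, 3.106, 0.0]
contact_force: [-0.7, -0.2, 5.2]
opening: 0.005
finger_force: 2.6
```

servo_tool(
  deltas=[
    {"hand": 0, "linear": [0, 0, 0.0005], "rot": [0, 0, 0]},
    {"hand": 0, "linear": [0, 0, 0.0005], "rot": [0, 0, 0]},
  ],
)

```text
clock: 3.08
eef_pos: [0.5767, 0.1723, 0.176]
ee_rot: [-0.471, 3.106, 0.0]
contact_force: [-5.0, -1.5, 14.0]
opening: 0.006
finger_force: 6.9
```

```bash
python3 -c "
from plan import *
Tw=np.load('pics/w3.npy');a,b=q[4:6]
k=loop2case([[0,.0225,.0525],[0,-.0225,.0525],[0,0,.0525]],a,b);print(k,proj('wrist',T(k),Tw),'obs 360,64 283,64')
plan([-180,0,180],0,.008)
plan([-180,0,84],0,.008)
"
```

```text
[[-0.1803  0.0225  0.0848]
 [-0.1803 -0.0225  0.0848]
 [-0.1803  0.      0.0848]] [[360.3238  62.9504]
 [280.1397  63.2265]
 [320.2224  63.0485]] obs 360,64 283,64
t 3.08 case pt mm [-69.7417   2.2205 168.0092] Fcase [-5.1882  0.1049 13.9505] open 0.006 ff 6.885904975679296 rot err [ 0.0002  0.0002 -0.0026]
0 lin [ 0.0367 -0.0008 -0.004 ] rot [ 0.0001  0.0001 -0.0009]
1 lin [ 0.0368 -0.0008 -0.004 ] rot [ 0.0001  0.0001 -0.0009]
2 lin [ 0.0368 -0.0008 -0.004 ] rot [ 0.0001  0.0001 -0.0009]
target world [0.4721 0.1372 0.188 ] dist 0.11092915985318562
t 3.08 case pt mm [-69.7417   2.2205 168.0092] Fcase [-5.1882  0.1049 13.9505] open 0.006 ff 6.885904975679296 rot err [ 0.0002  0.0002 -0.0026]
0 lin [ 0.0276 -0.0006  0.021 ] rot [ 0.      0.     -0.0007]
1 lin [ 0.0276 -0.0006  0.021 ] rot [ 0.      0.     -0.0007]
2 lin [ 0.0276 -0.0006  0.021 ] rot [ 0.      0.     -0.0007]
3 lin [ 0.0276 -0.0006  0.021 ] rot [ 0.      0.     -0.0007]
target world [0.4721 0.1372 0.092 ] dist 0.1386327696194527
```

servo_tool(
  deltas=[
    {"hand": 0, "linear": [0, 0, -0.02], "rot": [0, 0, 0]},
    {"hand": 75, "linear": [0.037, -0.001, 0], "rot": [0, 0, -0.0026]},
    {"hand": 75, "linear": [0.037, -0.001, 0], "rot": [0, 0, 0]},
    {"hand": 75, "linear": [0.0365, 0, 0], "rot": [0, 0, 0]},
    {"hand": 75, "linear": [0, 0, 0.03], "rot": [0, 0, 0]},
  ],
)

```text
clock: 3.5
eef_pos: [0.4695, 0.1364, 0.1701]
ee_rot: [-0.473, 3.099, 0.006]
contact_force: [2.7, 1.2, -0.1]
opening: 0.252
finger_force: 0.0
```

servo_tool(
  deltas=[
    {"hand": 75, "linear": [0, 0, 0.02], "rot": [0, 0, 0]},
    {"hand": 75, "linear": [0, 0, 0], "rot": [0, 0, 0]},
  ],
)

```text
clock: 3.67
eef_pos: [0.4699, 0.1369, 0.1432]
ee_rot: [0.476, -3.102, 0.001]
contact_force: [-0.2, -0.3, -1.1]
opening: 0.397
finger_force: 0.0
```

```bash
python3 look.py w4; python3 -c "
from plan import *
plan([-180,0,84],0,.008)
Tw=np.load('pics/w4.npy');a,b=q[4:6]
k=loop2case([[0,.0225,.0525],[0,-.0225,.0525],[0,0,.0525]],a,b);print(proj('wrist',T(k),Tw),proj('wrist',T(lid2case([-.194,0,.034],.047)),Tw))"
```

```text
t 3.67 case pt mm [-182.3048    0.3644  124.2063] Fcase [-0.2962 -0.2684 -1.0991] open 0.397 ff 0.0 rot err [-0.0003 -0.0031  0.0005]
t 3.72 case pt mm [-181.2615    0.225   136.6821] Fcase [ 0.9204 -1.0523  1.2894] open 0.441 ff 0.0 rot err [-0.0005 -0.0025  0.0001]
0 lin [-0.0007 -0.0001  0.0263] rot [-0.0003 -0.0012  0.    ]
1 lin [-0.0007 -0.0001  0.0263] rot [-0.0003 -0.0012  0.    ]
target world [0.4721 0.1372 0.092 ] dist 0.05269721221168447
[[365.2334 274.0149]
 [282.9088 273.9691]
 [324.0654 273.9996]] [[323.3689 520.6668]]
```

View pics/w4.png

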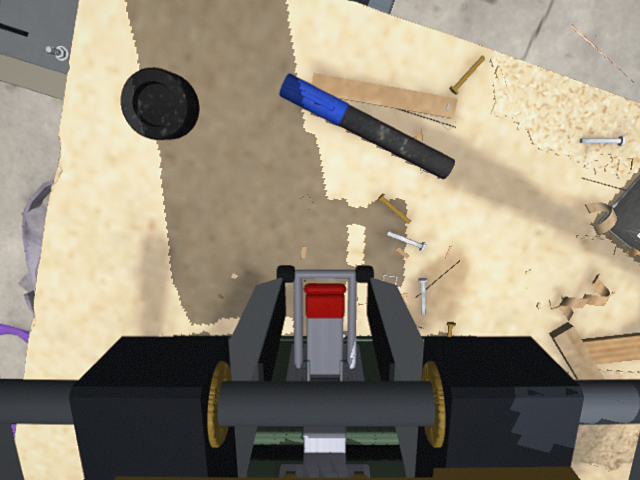

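The knobs are at (287,272) and (364,272), centred between the fingers, which are still opening.

servo_tool(
  deltas=[
    {"hand": 75, "linear": [-0.001, 0.001, 0], "rot": [0, 0, 0]},
    {"hand": 75, "linear": [0, 0, 0], "rot": [0, 0, 0]},
    {"hand": 75, "linear": [0, 0, 0], "rot": [0, 0, 0]},
    {"hand": 75, "linear": [0, 0, 0.01], "rot": [0, 0, 0]},
    {"hand": 75, "linear": [0, 0, 0.02], "rot": [0, 0, 0]},
  ],
)

```text
clock: 4.13
eef_pos: [0.4739, 0.1392, 0.1167]
ee_rot: [-0.475, 3.102, 0.002]
contact_force: [1.0, -0.2, 0.3]
opening: 0.745
finger_force: 0.0
```

servo_tool(
  deltas=[
    {"hand": 75, "linear": [0, 0, 0.013], "rot": [0, 0, 0]},
    {"hand": 75, "linear": [0, 0, 0.009], "rot": [0, 0, 0]},
    {"hand": 75, "linear": [0, 0, 0], "rot": [0, 0, 0]},
  ],
)

```text
clock: 4.38
eef_pos: [0.4716, 0.1382, 0.0917]
ee_rot: [0.475, -3.103, 0.002]
contact_force: [-0.1, -1.4, 0.3]
opening: 0.747
finger_force: 0.0
```

```bash
python3 -c "
from plan import *
plan([-180,1,84],0,.008)"
```

```text
t 4.38 case pt mm [-180.2409    1.1601   83.7345] Fcase [-0.4885 -1.3405  0.3175] open 0.747 ff 0.0 rot err [-0.0006 -0.0026  0.0001]
0 lin [-0.0002 -0.0002 -0.0003] rot [-0.0006 -0.0026  0.0001]
target world [0.4718 0.1381 0.092 ] dist 0.0003825582972523207
```

servo_tool(
  deltas=[
    {"hand": 40, "linear": [0, 0, 0], "rot": [0, 0, 0]},
    {"hand": 40, "linear": [0, 0, 0], "rot": [0, 0, 0]},
    {"hand": 40, "linear": [0, 0, 0], "rot": [0, 0, 0]},
    {"hand": 40, "linear": [0, 0, 0], "rot": [0, 0, 0]},
  ],
)

```text
clock: 4.72
eef_pos: [0.4728, 0.138, 0.094]
ee_rot: [-0.474, 3.105, -0.001]
contact_force: [1.8, -4.8, -0.6]
opening: 0.539
finger_force: 30.0
```

```bash
python3 look.py w5; python3 -c "
import cv2
from plan import *
im=cv2.imread('pics/w5.png')[180:480,170:490];cv2.imwrite('pics/w5c.png',cv2.resize(im,None,fx=2,fy=2,interpolation=cv2.INTER_CUBIC))
Tw=np.load('pics/w5.npy')
for ah in(-.005,0,.005,.01,.019):print(ah,proj('wrist',T(np.array([[-.18,.0225,.084]])*0),Tw)[0]*0+proj('wrist',(Tw@np.linalg.inv(CAM['wrist']['hand_eye']))@np.array([0,.0225,ah,1])[:4][None].T.ravel() if 0 else ((Tw@np.linalg.inv(CAM['wrist']['hand_eye']))@np.array([0,.0225,ah,1]))[:3],Tw))"
```

```text
t 4.72 case pt mm [-179.0753    0.608    75.0443] Fcase [ 0.2431 -5.0777 -0.5755] open 0.539 ff 30.004929900169373 rot err [-0.0005  0.0007 -0.0005]
-0.005 [[380.4319 321.0091]]
0 [[378.9216 315.7079]]
0.005 [[377.4929 310.6937]]
0.01 [[376.1392 305.9439]]
0.019 [[373.874 297.997]]
```

View pics/w5c.png

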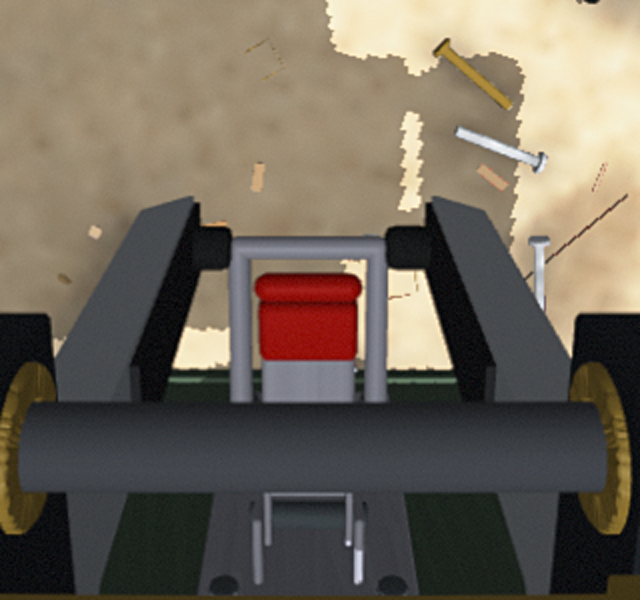

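The fingers hold both knobs, at (276,303) and (374,303). I'll lift the loop along its arc.

servo_tool(
  deltas=[
    {"hand": 40, "linear": [-0.001, 0, -0.013], "rot": [0, 0, 0]},
    {"hand": 40, "linear": [-0.004, 0, -0.015], "rot": [0, 0, 0]},
    {"hand": 40, "linear": [-0.007, 0, -0.012], "rot": [0, 0, 0]},
    {"hand": 40, "linear": [-0.01, 0, -0.01], "rot": [0, 0, 0]},
    {"hand": 40, "linear": [-0.01, 0, -0.008], "rot": [0, 0, 0]},
  ],
)

```text
clock: 5.18
eef_pos: [0.5041, 0.1476, 0.153]
ee_rot: [-0.474, 3.103, -0.001]
contact_force: [6.2, -4.4, -9.6]
opening: 0.538
finger_force: 30.0
```

servo_tool(
  deltas=[
    {"hand": 40, "linear": [-0.009, 0, -0.006], "rot": [0, 0, 0]},
    {"hand": 40, "linear": [-0.01, 0, 0], "rot": [0, 0, 0]},
    {"hand": 40, "linear": [0, 0, 0], "rot": [0, 0, 0]},
  ],
)

```text
clock: 5.43
eef_pos: [0.5234, 0.1535, 0.1588]
ee_rot: [-0.474, 3.103, -0.001]
contact_force: [0.7, -6.1, 4.3]
opening: 0.538
finger_force: 30.0
```

```bash
python3 look.py w6; python3 -c "
from plan import *
state(.010)
import cv2
im=cv2.imread('pics/w6.png')[180:480,170:490];cv2.imwrite('pics/w6c.png',cv2.resize(im,None,fx=2,fy=2,interpolation=cv2.INTER_CUBIC))"
```

```text
t 5.43 case pt mm [-126.1225    0.2048  139.7973] Fcase [-1.1539 -6.0239  4.3442] open 0.538 ff 30.001240074634552 rot err [-0.001   0.0029 -0.0005]
t 5.48 case pt mm [-127.0775    0.1862  148.4527] Fcase [-0.2915 -5.5072  3.2156] open 0.536 ff 30.000969171524048 rot err [-0.0011  0.0019 -0.0006]
```

View pics/w6c.png

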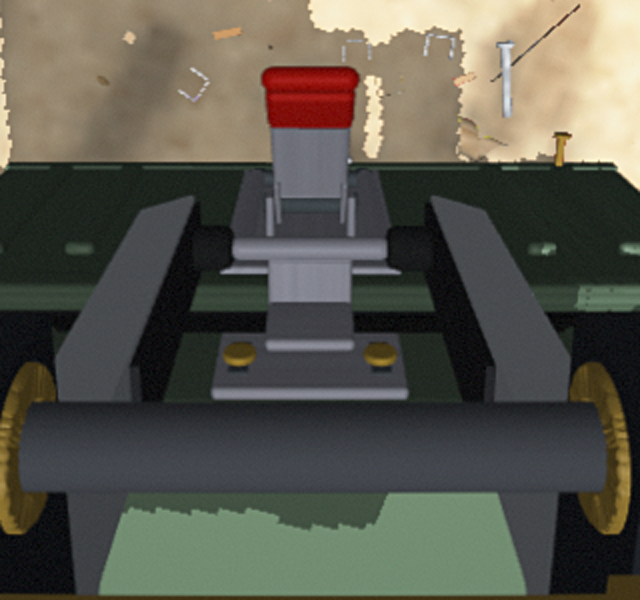

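The bar is at crop row 248, held just outside and above the keeper hook. I'll move it in slowly to feel for the inner wall.

servo_tool(
  deltas=[
    {"hand": 40, "linear": [-0.004, 0, 0], "rot": [0, 0, 0]},
    {"hand": 40, "linear": [-0.004, 0, 0], "rot": [0, 0, 0]},
    {"hand": 40, "linear": [-0.004, 0, 0], "rot": [0, 0, 0]},
    {"hand": 40, "linear": [0, 0, 0], "rot": [0, 0, 0]},
  ],
)

```text
clock: 5.82
eef_pos: [0.5334, 0.1565, 0.158]
ee_rot: [-0.474, 3.105, -0.002]
contact_force: [2.1, -6.6, 0.3]
opening: 0.536
finger_force: 30.0
```

servo_tool(
  deltas=[
    {"hand": 40, "linear": [-0.002, 0, 0], "rot": [0, 0, 0]},
    {"hand": 40, "linear": [-0.001, 0, 0], "rot": [0, 0, 0]},
  ],
)

```text
clock: 5.98
eef_pos: [0.5357, 0.1573, 0.1578]
ee_rot: [-0.474, 3.105, -0.002]
contact_force: [1.1, -4.9, -1.0]
opening: 0.536
finger_force: 30.0
```

```bash
python3 -c "
from plan import *
state(.010)"
```

```text
t 5.98 case pt mm [-113.3004    0.154   147.8421] Fcase [-0.4522 -5.0048 -1.0292] open 0.536 ff 29.999761283397675 rot err [-0.0011  0.0002 -0.0005]
```

servo_tool(
  deltas=[
    {"hand": 40, "linear": [-0.001, 0, 0], "rot": [0, 0, 0]},
    {"hand": 40, "linear": [-0.001, 0, 0], "rot": [0, 0, 0]},
    {"hand": 40, "linear": [-0.001, 0, 0], "rot": [0, 0, 0]},
  ],
)

```text
clock: 6.23
eef_pos: [0.5384, 0.1581, 0.1578]
ee_rot: [-0.474, 3.105, -0.002]
contact_force: [2.2, -5.5, -3.7]
opening: 0.536
finger_force: 30.0
```

servo_tool(
  deltas=[
    {"hand": 40, "linear": [-0.001, 0, 0], "rot": [0, 0, 0]},
    {"hand": 40, "linear": [0, 0, 0], "rot": [0, 0, 0]},
  ],
)

```text
clock: 6.4
eef_pos: [0.5394, 0.1584, 0.1577]
ee_rot: [-0.474, 3.106, -0.002]
contact_force: [1.5, -7.1, -2.8]
opening: 0.537
finger_force: 30.0
```

```bash
python3 -c "
from plan import *
state(.010)"
```

```text
t 6.4 case pt mm [-109.4978    0.1106  147.682 ] Fcase [-0.6801 -7.1818 -2.7546] open 0.537 ff 29.99951809644699 rot err [-0.0012 -0.0002 -0.0006]
```

servo_tool(
  deltas=[
    {"hand": 40, "linear": [-0.001, 0, 0], "rot": [0, 0, 0]},
    {"hand": 40, "linear": [0, 0, 0], "rot": [0, 0, 0]},
  ],
)

```text
clock: 6.57
eef_pos: [0.5402, 0.1586, 0.1577]
ee_rot: [0.474, -3.105, 0.002]
contact_force: [1.3, -6.5, -3.1]
opening: 0.541
finger_force: 30.0
```

servo_tool(
  deltas=[
    {"hand": 40, "linear": [-0.001, 0, 0], "rot": [0, 0, 0]},
    {"hand": 40, "linear": [0, 0, 0], "rot": [0, 0, 0]},
  ],
)

```text
clock: 6.73
eef_pos: [0.5409, 0.1589, 0.1576]
ee_rot: [0.474, -3.105, 0.002]
contact_force: [-0.9, -6.6, -2.5]
opening: 0.537
finger_force: 30.0
```

```bash
python3 look.py w7; python3 -c "
from plan import *
state(.010)
import cv2
im=cv2.imread('pics/w7.png')[180:480,170:490];cv2.imwrite('pics/w7c.png',cv2.resize(im,None,fx=2,fy=2,interpolation=cv2.INTER_CUBIC))"
```

```text
t 6.73 case pt mm [-107.8626    0.0853  138.5949] Fcase [-2.8727 -5.9893 -2.5181] open 0.537 ff 29.999629855155945 rot err [-0.0012 -0.0009 -0.0005]
t 6.78 case pt mm [-107.8571    0.0682  147.5986] Fcase [-1.6119 -5.9293 -3.2895] open 0.54 ff 29.999579787254333 rot err [-0.0012 -0.0008 -0.0006]
```

servo_tool(
  deltas=[
    {"hand": 40, "linear": [-0.001, 0, 0], "rot": [0, 0, 0]},
    {"hand": 40, "linear": [0, 0, 0], "rot": [0, 0, 0]},
  ],
)

```text
clock: 6.95
eef_pos: [0.5412, 0.1589, 0.1575]
ee_rot: [0.474, -3.103, 0.002]
contact_force: [-5.5, -7.4, 0.7]
opening: 0.539
finger_force: 30.0
```

```bash
python3 -c "
from plan import *
state(.010)"
```

```text
t 6.95 case pt mm [-107.5991    0.0604  147.4804] Fcase [-7.4875 -5.4185  0.732 ] open 0.539 ff 30.000310242176056 rot err [-0.0012 -0.0023 -0.0006]
```

servo_tool(
  deltas=[
    {"hand": 40, "linear": [0.0052, 0, 0], "rot": [0, 0, 0]},
    {"hand": 40, "linear": [0, 0, 0.003], "rot": [0, 0, 0]},
    {"hand": 40, "linear": [0, 0, 0.003], "rot": [0, 0, 0]},
    {"hand": 40, "linear": [0, 0, 0.001], "rot": [0, 0, 0]},
    {"hand": 40, "linear": [0, 0, 0], "rot": [0, 0, 0]},
  ],
)

```text
clock: 7.37
eef_pos: [0.5377, 0.1578, 0.151]
ee_rot: [-0.474, 3.104, -0.002]
contact_force: [2.4, -6.2, -0.7]
opening: 0.535
finger_force: 30.0
```

```bash
python3 -c "
from plan import *
state(.010)"
```

```text
t 7.37 case pt mm [-111.2637    0.0785  141.0302] Fcase [ 0.4528 -6.6804 -0.7497] open 0.535 ff 30.000084042549133 rot err [-0.0011  0.001  -0.0006]
```

servo_tool(
  deltas=[
    {"hand": 40, "linear": [0, 0, 0.001], "rot": [0, 0, 0]},
    {"hand": 40, "linear": [0, 0, 0.001], "rot": [0, 0, 0]},
    {"hand": 40, "linear": [0, 0, 0], "rot": [0, 0, 0]},
  ],
)

```text
clock: 7.62
eef_pos: [0.5378, 0.1579, 0.1492]
ee_rot: [-0.474, 3.104, -0.001]
contact_force: [2.5, -6.8, 0.8]
opening: 0.538
finger_force: 30.0
```

servo_tool(
  deltas=[
    {"hand": 40, "linear": [0, 0, 0.001], "rot": [0, 0, 0]},
    {"hand": 40, "linear": [0, 0, 0], "rot": [0, 0, 0]},
  ],
)

```text
clock: 7.78
eef_pos: [0.5379, 0.1579, 0.1482]
ee_rot: [-0.474, 3.104, -0.001]
contact_force: [1.8, -6.7, 1.6]
opening: 0.538
finger_force: 30.0
```

servo_tool(
  deltas=[
    {"hand": 40, "linear": [0, 0, 0.001], "rot": [0, 0, 0]},
    {"hand": 40, "linear": [0, 0, 0], "rot": [0, 0, 0]},
  ],
)

```text
clock: 7.95
eef_pos: [0.5379, 0.1579, 0.1472]
ee_rot: [-0.474, 3.104, -0.001]
contact_force: [2.0, -5.0, 2.7]
opening: 0.542
finger_force: 30.0
```

```bash
python3 -c "
from plan import *
state(.010)"
```

```text
t 7.95 case pt mm [-111.0553    0.0772  137.2174] Fcase [ 0.4457 -5.3386  2.7368] open 0.542 ff 30.00053644180298 rot err [-0.0011  0.0014 -0.0006]
```

servo_tool(
  deltas=[
    {"hand": 40, "linear": [0, 0, 0.001], "rot": [0, 0, 0]},
    {"hand": 40, "linear": [0, 0, 0], "rot": [0, 0, 0]},
  ],
)

```text
clock: 8.12
eef_pos: [0.5379, 0.1579, 0.1463]
ee_rot: [-0.474, 3.104, -0.001]
contact_force: [2.6, -5.2, 2.5]
opening: 0.538
finger_force: 30.0
```

servo_tool(
  deltas=[
    {"hand": 40, "linear": [0, 0, 0.0007], "rot": [0, 0, 0]},
    {"hand": 40, "linear": [0, 0, 0], "rot": [0, 0, 0]},
  ],
)

```text
clock: 8.28
eef_pos: [0.538, 0.1579, 0.1457]
ee_rot: [-0.474, 3.104, -0.001]
contact_force: [1.7, -5.7, 4.9]
opening: 0.539
finger_force: 30.0
```

servo_tool(
  deltas=[
    {"hand": 40, "linear": [0, 0, 0.0007], "rot": [0, 0, 0]},
    {"hand": 40, "linear": [0, 0, 0], "rot": [0, 0, 0]},
  ],
)

```text
clock: 8.45
eef_pos: [0.538, 0.1579, 0.1453]
ee_rot: [-0.474, 3.104, -0.001]
contact_force: [-0.4, -6.8, 9.6]
opening: 0.534
finger_force: 30.0
```

servo_tool(
  deltas=[
    {"hand": 75, "linear": [0, 0, 0], "rot": [0, 0, 0]},
    {"hand": 75, "linear": [0, 0, 0], "rot": [0, 0, 0]},
    {"hand": 75, "linear": [0, 0, 0], "rot": [0, 0, 0]},
    {"hand": 75, "linear": [0, 0, 0], "rot": [0, 0, 0]},
  ],
)

```text
clock: 8.78
eef_pos: [0.537, 0.1591, 0.1442]
ee_rot: [-0.476, 3.105, 0.0]
contact_force: [-0.7, -0.9, -0.3]
opening: 0.741
finger_force: 0.0
```

servo_tool(
  deltas=[
    {"hand": 75, "linear": [0, 0, -0.015], "rot": [0, 0, 0]},
    {"hand": 75, "linear": [0, 0, -0.025], "rot": [0, 0, 0]},
    {"hand": 75, "linear": [0, 0, -0.025], "rot": [0, 0, 0]},
    {"hand": 0, "linear": [0.025, 0, 0], "rot": [0, 0, 0]},
    {"hand": 0, "linear": [0.03, 0, 0], "rot": [0, 0, 0]},
  ],
)

```text
clock: 9.2
eef_pos: [0.4855, 0.143, 0.2101]
ee_rot: [-0.475, 3.103, 0.001]
contact_force: [-1.6, 0.2, 0.3]
opening: 0.644
finger_force: 0.0
```

```bash
python3 look.py w8; python3 - <<'E'
from plan import *
from scipy.optimize import brentq
seat=np.array([-.1125,0,.136])
f=lambda a:np.linalg.norm(seat-lev2case([.001,0,-.012],a)[0])-.0525
a=brentq(f,.5,2.2);tip=lev2case([0,0,-.0585],a)[0];print('a',a,'tip',tip,'46mm',lev2case([0,0,-.046],a)[0])
Tw=np.load('pics/w8.npy')
print(proj('wrist',T(np.array([tip,seat+[0,.0215,0],seat-[0,.0215,0]])),Tw))
im=cv2.imread('pics/w8.png')
cv2.imwrite('pics/w8c.png',im)
E
```

```text
t 9.2 case pt mm [-165.409     1.5517  191.0815] Fcase [-1.4497  0.6334  0.302 ] open 0.644 ff 0.0 rot err [0.     0.0025 0.0002]
a 1.2801373057071497 tip [-0.172   0.      0.0732] 46mm [-0.1601  0.      0.0768]
[[322.9266 226.3876]
 [357.3416 343.6327]
 [287.3455 343.6047]]
```

View pics/w8c.png

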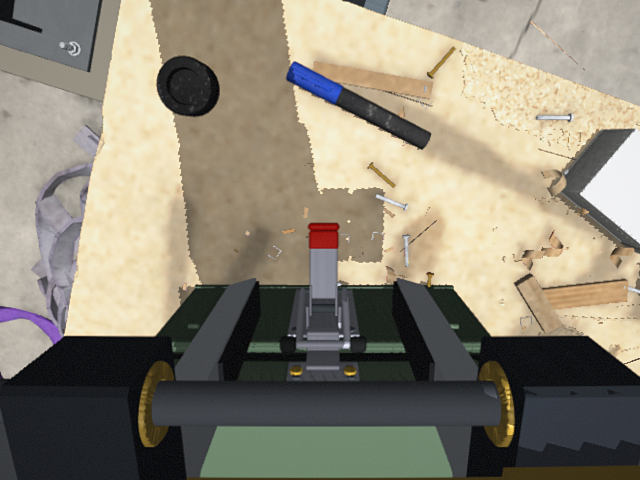

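The knobs sit in the keeper at (289,343) and (357,343) and the lever tip is at (323,228), both as predicted for a lever angle of 1.28 rad. Next I'll tilt the tool to press the lever.

```bash
python3 -c "
from plan import *
plan([-172,0,115],.698,.019,7)"
```

```text
t 9.25 case pt mm [-171.8542    0.8948  189.968 ] Fcase [-2.5628 -1.7164  1.0009] open 0.603 ff 0.0 rot err [ 0.0003 -0.0021 -0.0007]
0 lin [ 0.0017 -0.0001  0.0113] rot [ 0.     -0.1    -0.0001]
1 lin [ 0.0029 -0.0001  0.0111] rot [ 0.     -0.1    -0.0001]
2 lin [ 0.004  -0.0001  0.0108] rot [ 0.     -0.1    -0.0001]
3 lin [ 0.005  -0.0001  0.0103] rot [ 0.     -0.1    -0.0001]
4 lin [ 0.006  -0.0001  0.0098] rot [ 0.     -0.1    -0.0001]
5 lin [ 0.007  -0.0001  0.0091] rot [ 0.     -0.1    -0.0001]
6 lin [ 0.0079 -0.0001  0.0084] rot [ 0.     -0.1    -0.0001]
target world [0.4681 0.1359 0.1296] dist 0.08037824978173813
```

servo_tool(
  deltas=[
    {"hand": 0, "linear": [0.002, 0, 0.005], "rot": [0, -0.1, 0]},
    {"hand": 0, "linear": [0.003, 0, 0.005], "rot": [0, -0.1, 0]},
    {"hand": 0, "linear": [0.004, 0, 0.005], "rot": [0, -0.1, 0]},
    {"hand": 0, "linear": [0.005, 0, 0.005], "rot": [0, -0.1, 0]},
    {"hand": 0, "linear": [0.006, 0, 0.005], "rot": [0, -0.1, 0]},
  ],
)

```text
clock: 9.67
eef_pos: [0.4706, 0.1388, 0.1808]
ee_rot: [-0.401, 2.613, 0.106]
contact_force: [2.1, -1.2, -0.1]
opening: 0.247
finger_force: 0.0
```

servo_tool(
  deltas=[
    {"hand": 0, "linear": [0.006, 0, 0.005], "rot": [0, -0.1, 0]},
    {"hand": 0, "linear": [0.006, 0, 0.005], "rot": [0, -0.1, 0]},
    {"hand": 0, "linear": [0, 0, 0], "rot": [0, 0, 0]},
    {"hand": 0, "linear": [0, 0, 0], "rot": [0, 0, 0]},
  ],
)

```text
clock: 10.0
eef_pos: [0.4752, 0.1325, 0.1811]
ee_rot: [-0.385, 2.581, 0.081]
contact_force: [-0.5, -0.2, 1.2]
opening: 0.003
finger_force: 0.0
```

```bash
python3 -c "
from plan import *
plan([-170,0,97],.698,.019,2)
print(telemetry.get_obs()['joint_pos'])"
```

```text
t 10.0 case pt mm [-168.7835   -5.8124  164.718 ] Fcase [-0.5653 -0.0139  1.1962] open 0.003 ff 0.0 rot err [-0.0202  0.5335 -0.0076]
0 lin [0.0193 0.0033 0.0289] rot [-0.0107 -0.0822 -0.0001]
1 lin [0.0216 0.003  0.0273] rot [-0.0107 -0.0822 -0.0001]
target world [0.47   0.1365 0.1116] dist 0.06982929290363586
[-0.4706 -0.0509 -0.0103  2.4351  0.4452  0.2583  0.9831]
```

```bash
python3 -c "
from plan import *
plan([-164,0,97],.5,.019,3)"
```

```text
t 10.0 case pt mm [-168.7835   -5.8124  164.718 ] Fcase [-0.5653 -0.0139  1.1962] open 0.003 ff 0.0 rot err [-0.0202  0.5335 -0.0076]
0 lin [0.0099 0.0022 0.0202] rot [-0.0071  0.0112 -0.0008]
1 lin [0.0097 0.0021 0.0203] rot [-0.0071  0.0112 -0.0008]
2 lin [0.0094 0.0019 0.0205] rot [-0.0071  0.0112 -0.0008]
target world [0.4787 0.1392 0.1137] dist 0.06782669194068429
```

servo_tool(
  deltas=[
    {"hand": 0, "linear": [0.0098, 0.002, 0.02], "rot": [-0.007, 0.011, -0.001]},
    {"hand": 0, "linear": [0.0098, 0.002, 0.02], "rot": [-0.007, 0.011, -0.001]},
    {"hand": 0, "linear": [0.0095, 0.002, 0.02], "rot": [-0.007, 0.011, -0.001]},
    {"hand": 0, "linear": [0, 0, 0], "rot": [0, 0, 0]},
  ],
)

```text
clock: 10.33
eef_pos: [0.4781, 0.1351, 0.1326]
ee_rot: [-0.4, 2.607, 0.081]
contact_force: [-0.5, -1.3, -0.0]
opening: 0.004
finger_force: 0.0
```

```bash
python3 -c "
from plan import *
plan([-158,0,84],.5,.019,3)
print(telemetry.get_obs()['joint_pos'])"
```

```text
t 10.33 case pt mm [-165.6299   -4.043   115.9757] Fcase [-0.8084 -1.0693 -0.0483] open 0.004 ff 0.0 rot err [-0.0166  0.5065  0.0005]
0 lin [0.0029 0.0014 0.0105] rot [-0.0053  0.0022  0.0015]
1 lin [0.0029 0.0014 0.0105] rot [-0.0053  0.0022  0.0015]
2 lin [0.0029 0.0013 0.0106] rot [-0.0053  0.0022  0.0015]
target world [0.4844 0.141  0.1007] dist 0.03305070315342109
[-0.2301  0.0766 -0.2508  2.4448  0.7623  0.1707  0.6746]
```

```bash
python3 -c "
from plan import *
plan([-157,0,86],.4,.019,3)"
```

```text
t 10.33 case pt mm [-165.6299   -4.043   115.9757] Fcase [-0.8084 -1.0693 -0.0483] open 0.004 ff 0.0 rot err [-0.0166  0.5065  0.0005]
0 lin [0.0017 0.0014 0.0101] rot [-0.0053  0.0355  0.0012]
1 lin [0.0013 0.0014 0.0102] rot [-0.0053  0.0355  0.0012]
2 lin [0.0009 0.0013 0.0103] rot [-0.0053  0.0355  0.0012]
target world [0.487  0.1418 0.1035] dist 0.03113270598284876
```

servo_tool(
  deltas=[
    {"hand": 0, "linear": [0.0017, 0.001, 0.01], "rot": [-0.005, 0.0355, 0.001]},
    {"hand": 0, "linear": [0.0013, 0.001, 0.01], "rot": [-0.005, 0.0355, 0.001]},
    {"hand": 0, "linear": [0.001, 0.001, 0.01], "rot": [-0.005, 0.0355, 0.001]},
    {"hand": 0, "linear": [0, 0, 0], "rot": [0, 0, 0]},
  ],
)

```text
clock: 10.67
eef_pos: [0.4882, 0.1419, 0.1054]
ee_rot: [-0.416, 2.712, 0.084]
contact_force: [-0.4, -0.6, -0.0]
opening: 0.005
finger_force: 0.0
```

```bash
python3 -c "
from plan import *
state(.019)
print(telemetry.get_obs()['joint_pos'])
for a in (1.28,1.1,.9,.7,.5,.3,.15,.05,0.02,0):
  for r in (.046,.052):
    n=np.array([-np.cos(a),0,np.sin(a)]);s=lev2case([0,0,-r],a)[0]+.003*n
    t=.4+.1*min(1,(1.28-a)/.6); c1=.008*np.array([np.cos(t),0,np.sin(t)])
    c=max((c1,-c1),key=lambda v:-v@n)
    print(a,r,t,(s-c)*1e3,end=' | ')
  print()
"
```

```text
t 10.67 case pt mm [-155.7561   -0.2632   87.8935] Fcase [-0.5625 -0.488  -0.0287] open 0.005 ff 0.0 rot err [-0.      0.401   0.0008]
[-0.1417  0.1766 -0.329   2.3634  0.502   0.2415  0.9544]
1.28 0.046 0.4 [-153.5604    0.       82.8005] | 1.28 0.052 0.4 [-159.3085    0.       81.0802] | 
1.1 0.046 0.43 [-165.6281    0.       68.4732] | 1.1 0.052 0.43 [-170.9753    0.       65.7517] | 
0.9 0.046 0.4633333333333334 [-161.0544    0.       60.1805] | 0.9 0.052 0.4633333333333334 [-165.7544    0.       56.4508] | 
0.7 0.046 0.4966666666666667 [-154.9619    0.       52.9379] | 0.7 0.052 0.4966666666666667 [-158.8273    0.       48.3489] | 
0.5 0.046 0.5 [-147.707     0.       47.2341] | 0.5 0.052 0.5 [-150.5835    0.       41.9686] | 
0.3 0.046 0.5 [-139.4806    0.       43.1057] | 0.3 0.052 0.5 [-141.2537    0.       37.3737] | 
0.15 0.046 0.5 [-132.8611    0.       41.1294] | 0.15 0.052 0.5 [-133.7578    0.       35.1968] | 
0.05 0.046 0.5 [-128.316    0.      40.372] | 0.05 0.052 0.5 [-128.6158    0.       34.3795] | 
0.02 0.046 0.5 [-126.94      0.       40.2338] | 0.02 0.052 0.5 [-127.06     0.      34.235] | 
0 0.046 0.5 [-126.0207    0.       40.1646] | 0 0.052 0.5 [-126.0207    0.       34.1646] |
```

```bash
cat >> plan.py <<'E'
def path(wps,ahead=.019): # wps: (x,y,z mm,tilt), one row each, from measured pose
    p,r=state(ahead)
    for w in wps:
        rt=Rtool(w[3]);pt=T(np.array(w[:3])/1e3)[0]-rt.apply([0,0,ahead])
        print(w,"lin",r.inv().apply(pt-p),"rot",(r.inv()*rt).as_rotvec());p,r=pt,rt
E
python3 -c "
from plan import *
path([(-160,0,83,.41),(-163,0,76,.42),(-165,0,71,.43),(-164.5,0,68,.43),(-164,0,65,.44),(-162.5,0,62.5,.45),(-161,0,60,.46),(-159,0,57.5,.47),(-157,0,55,.48),(-155,0,53,.49)])"
```

```text
t 10.67 case pt mm [-155.7561   -0.2632   87.8935] Fcase [-0.5625 -0.488  -0.0287] open 0.005 ff 0.0 rot err [-0.      0.401   0.0008]
(-160, 0, 83, 0.41) lin [0.006  0.0003 0.0028] rot [ 0.0001 -0.009   0.0008]
(-163, 0, 76, 0.42) lin [ 0.0057 -0.      0.0052] rot [ 0.   -0.01  0.  ]
(-165, 0, 71, 0.43) lin [ 0.0041 -0.      0.0038] rot [-0.   -0.01 -0.  ]
(-164.5, 0, 68, 0.43) lin [ 0.0008 -0.      0.0029] rot [0. 0. 0.]
(-164, 0, 65, 0.44) lin [0.001  0.     0.0029] rot [-0.   -0.01  0.  ]
(-162.5, 0, 62.5, 0.45) lin [-0.0001  0.      0.0029] rot [-0.   -0.01  0.  ]
(-161, 0, 60, 0.46) lin [-0.0001 -0.      0.0029] rot [ 0.   -0.01  0.  ]
(-159, 0, 57.5, 0.47) lin [-0.0005  0.      0.0031] rot [ 0.   -0.01 -0.  ]
(-157, 0, 55, 0.48) lin [-0.0005 -0.      0.0031] rot [ 0.   -0.01  0.  ]
(-155, 0, 53, 0.49) lin [-0.0007 -0.      0.0027] rot [ 0.   -0.01 -0.  ]
```

servo_tool(
  deltas=[
    {"hand": 0, "linear": [0.006, 0, 0.0028], "rot": [0, -0.01, 0]},
    {"hand": 0, "linear": [0.0057, 0, 0.005], "rot": [0, -0.01, 0]},
    {"hand": 0, "linear": [0.004, 0, 0.0038], "rot": [0, -0.01, 0]},
    {"hand": 0, "linear": [0.0008, 0, 0.0029], "rot": [0, 0, 0]},
  ],
)

```text
clock: 11.0
eef_pos: [0.4779, 0.1386, 0.0865]
ee_rot: [-0.414, 2.679, 0.087]
contact_force: [-2.4, -1.8, 4.5]
opening: 0.004
finger_force: 2.9
```

servo_tool(
  deltas=[
    {"hand": 0, "linear": [0.001, 0, 0.0029], "rot": [0, -0.01, 0]},
    {"hand": 0, "linear": [0, 0, 0.0029], "rot": [0, -0.01, 0]},
    {"hand": 0, "linear": [0, 0, 0.0029], "rot": [0, -0.01, 0]},
  ],
)

```text
clock: 11.25
eef_pos: [0.4812, 0.1394, 0.0785]
ee_rot: [-0.408, 2.649, 0.094]
contact_force: [-2.8, -1.0, 7.5]
opening: 0.005
finger_force: 3.9
```

```bash
python3 -c "
from plan import *
path([(-159,0,57.5,.47),(-157,0,55,.48),(-155,0,53,.49),(-152.5,0,51,.5),(-150,0,49,.5),(-147.5,0,47.2,.5),(-144.5,0,45.5,.5),(-142,0,44.2,.5),(-139.5,0,43.1,.5)])
print(telemetry.get_obs()['joint_pos'])"
```

```text
t 11.25 case pt mm [-162.1757   -0.5999   61.5277] Fcase [-2.9354 -0.0968  7.4931] open 0.005 ff 3.8670053612440825 rot err [-0.0017  0.4645  0.0018]
(-159, 0, 57.5, 0.47) lin [-0.0009  0.0006  0.005 ] rot [-0.0012 -0.0055  0.0022]
(-157, 0, 55, 0.48) lin [-0.0005 -0.      0.0031] rot [ 0.   -0.01  0.  ]
(-155, 0, 53, 0.49) lin [-0.0007 -0.      0.0027] rot [ 0.   -0.01 -0.  ]
(-152.5, 0, 51, 0.5) lin [-0.0011  0.      0.0029] rot [ 0.   -0.01  0.  ]
(-150, 0, 49, 0.5) lin [-0.0012  0.      0.003 ] rot [0. 0. 0.]
(-147.5, 0, 47.2, 0.5) lin [-0.0013 -0.      0.0028] rot [0. 0. 0.]
(-144.5, 0, 45.5, 0.5) lin [-0.0018 -0.      0.0029] rot [0. 0. 0.]
(-142, 0, 44.2, 0.5) lin [-0.0016  0.      0.0023] rot [0. 0. 0.]
(-139.5, 0, 43.1, 0.5) lin [-0.0017 -0.      0.0022] rot [0. 0. 0.]
[-0.0639  0.2296 -0.4281  2.4377  1.3865  0.1685  0.0716]
```

servo_tool(
  deltas=[
    {"hand": 0, "linear": [-0.0009, 0.0003, 0.0045], "rot": [0, 0.012, 0]},
    {"hand": 0, "linear": [-0.0006, 0, 0.003], "rot": [0, 0, 0]},
    {"hand": 0, "linear": [-0.0008, 0, 0.0027], "rot": [0, 0, 0]},
    {"hand": 0, "linear": [-0.0012, 0, 0.0028], "rot": [0, 0, 0]},
  ],
)

```text
clock: 11.58
eef_pos: [0.4897, 0.1421, 0.0684]
ee_rot: [-0.41, 2.662, 0.09]
contact_force: [-3.5, -1.4, 7.3]
opening: 0.009
finger_force: 3.7
```

```bash
python3 -c "
from plan import *
path([(-150,0,49,.45),(-147.5,0,47.2,.46),(-144.5,0,45.5,.47),(-142,0,44.2,.48),(-139.5,0,43.1,.49),(-137,0,42.5,.5),(-134.5,0,41.5,.5)])
print(telemetry.get_obs()['joint_pos'])"
```

```text
t 11.58 case pt mm [-153.425    -0.5695   51.3283] Fcase [-3.7468 -0.2965  7.3053] open 0.009 ff 3.688223749632016 rot err [-0.0025  0.452   0.0018]
(-150, 0, 49, 0.45) lin [-0.0021  0.0005  0.0036] rot [-0.0021  0.002   0.0023]
(-147.5, 0, 47.2, 0.46) lin [-0.0013 -0.      0.0027] rot [ 0.   -0.01  0.  ]
(-144.5, 0, 45.5, 0.47) lin [-0.0017  0.      0.0029] rot [ 0.   -0.01 -0.  ]
(-142, 0, 44.2, 0.48) lin [-0.0015  0.      0.0023] rot [ 0.   -0.01  0.  ]
(-139.5, 0, 43.1, 0.49) lin [-0.0015  0.      0.0021] rot [ 0.   -0.01 -0.  ]
(-137, 0, 42.5, 0.5) lin [-0.0017 -0.      0.0017] rot [ 0.   -0.01  0.  ]
(-134.5, 0, 41.5, 0.5) lin [-0.0017  0.      0.0021] rot [0. 0. 0.]
[-0.0752  0.2662 -0.416   2.4171  1.4103  0.1762  0.0547]
```

servo_tool(
  deltas=[
    {"hand": 0, "linear": [-0.002, 0.0003, 0.0035], "rot": [0, 0, 0]},
    {"hand": 0, "linear": [-0.0013, 0, 0.0027], "rot": [0, -0.005, 0]},
    {"hand": 0, "linear": [-0.0017, 0, 0.0029], "rot": [0, -0.008, 0]},
    {"hand": 0, "linear": [-0.0015, 0, 0.0023], "rot": [0, -0.01, 0]},
  ],
)

```text
clock: 11.92
eef_pos: [0.5, 0.1456, 0.0609]
ee_rot: [-0.407, 2.639, 0.094]
contact_force: [-3.3, -1.6, 2.4]
opening: 0.007
finger_force: 2.0
```

```bash
python3 -c "
from plan import *
path([(-139.5,0,43.1,.48),(-137,0,42.5,.49),(-134.5,0,41.5,.5),(-132.5,0,41,.5),(-131.5,0,41,.5),(-130.5,0,40.7,.5)])
print(telemetry.get_obs()['joint_pos'])"
```

```text
t 11.92 case pt mm [-142.1898   -0.3798   44.0293] Fcase [-3.6285 -0.5597  2.4224] open 0.007 ff 2.038498646579683 rot err [-0.0031  0.4751  0.002 ]
(-139.5, 0, 43.1, 0.48) lin [-0.0019  0.0003  0.0021] rot [-0.0025 -0.0049  0.0026]
(-137, 0, 42.5, 0.49) lin [-0.0018  0.      0.0017] rot [ 0.   -0.01 -0.  ]
(-134.5, 0, 41.5, 0.5) lin [-0.0015  0.      0.0021] rot [ 0.   -0.01  0.  ]
(-132.5, 0, 41, 0.5) lin [-0.0015 -0.      0.0014] rot [0. 0. 0.]
(-131.5, 0, 41, 0.5) lin [-0.0009  0.      0.0005] rot [0. 0. 0.]
(-130.5, 0, 40.7, 0.5) lin [-0.0007 -0.      0.0007] rot [0. 0. 0.]
[-0.0463  0.3028 -0.4505  2.4136  1.6846  0.1995 -0.2097]
```

servo_tool(
  deltas=[
    {"hand": 0, "linear": [-0.0018, 0.0003, 0.002], "rot": [0, -0.005, 0]},
    {"hand": 0, "linear": [-0.0018, 0, 0.0017], "rot": [0, -0.01, 0]},
    {"hand": 0, "linear": [-0.0015, 0, 0.002], "rot": [0, -0.01, 0]},
    {"hand": 0, "linear": [-0.0013, 0, 0.001], "rot": [0, 0, 0]},
  ],
)

```text
clock: 12.25
eef_pos: [0.5077, 0.1481, 0.0573]
ee_rot: [-0.403, 2.616, 0.098]
contact_force: [-0.7, -0.4, 0.7]
opening: 0.004
finger_force: 0.5
```

```bash
python3 -c "
from plan import *
path([(-132,0,41,.5),(-131,0,41,.5),(-130,0,40.5,.5),(-129,0,40.4,.5)])"
```

```text
t 12.25 case pt mm [-133.715    -0.2019   40.6266] Fcase [-0.7291 -0.1514  0.7479] open 0.004 ff 0.4666124365758151 rot err [-0.0029  0.4987  0.0019]
(-132, 0, 41, 0.5) lin [-0.0017  0.0002  0.0005] rot [-0.0023 -0.0013  0.0026]
(-131, 0, 41, 0.5) lin [-0.0009 -0.      0.0005] rot [0. 0. 0.]
(-130, 0, 40.5, 0.5) lin [-0.0006 -0.      0.0009] rot [0. 0. 0.]
(-129, 0, 40.4, 0.5) lin [-0.0008  0.      0.0006] rot [0. 0. 0.]
```

servo_tool(
  deltas=[
    {"hand": 0, "linear": [-0.0009, 0, 0.0005], "rot": [0, 0, 0]},
    {"hand": 0, "linear": [-0.0009, 0, 0.0005], "rot": [0, 0, 0]},
    {"hand": 0, "linear": [-0.0009, 0, 0.0005], "rot": [0, 0, 0]},
    {"hand": 0, "linear": [-0.0009, 0, 0.0005], "rot": [0, 0, 0]},
  ],
)

```text
clock: 12.58
eef_pos: [0.5115, 0.1498, 0.0571]
ee_rot: [-0.402, 2.617, 0.1]
contact_force: [-6.7, -2.8, 4.0]
opening: 0.011
finger_force: 4.1
```

servo_tool(
  deltas=[
    {"hand": 0, "linear": [-0.0007, 0, 0.0004], "rot": [0, 0, 0]},
    {"hand": 0, "linear": [0, 0, 0], "rot": [0, 0, 0]},
  ],
)

```text
clock: 12.75
eef_pos: [0.5118, 0.1499, 0.0569]
ee_rot: [-0.402, 2.617, 0.101]
contact_force: [-9.3, -3.4, 7.9]
opening: 0.003
finger_force: 5.3
```

servo_tool(
  deltas=[
    {"hand": 0, "linear": [-0.0007, 0, 0.0004], "rot": [0, 0, 0]},
    {"hand": 0, "linear": [0, 0, 0], "rot": [0, 0, 0]},
  ],
)

```text
clock: 12.92
eef_pos: [0.5128, 0.1502, 0.0569]
ee_rot: [-0.402, 2.617, 0.101]
contact_force: [-5.9, -2.4, 3.8]
opening: 0.006
finger_force: 3.2
```

```bash
python3 -c "
from plan import *
state(.019)"
```

```text
t 12.92 case pt mm [-128.2379    0.2813   40.2388] Fcase [-6.358  -0.564   3.7857] open 0.006 ff 3.204428795725107 rot err [-0.0008  0.4975  0.0013]
```

servo_tool(
  deltas=[
    {"hand": 0, "linear": [-0.0007, 0, 0.0004], "rot": [0, 0, 0]},
    {"hand": 0, "linear": [0, 0, 0], "rot": [0, 0, 0]},
  ],
)

```text
clock: 13.08
eef_pos: [0.5139, 0.1505, 0.057]
ee_rot: [-0.402, 2.617, 0.101]
contact_force: [-2.7, -2.0, 1.3]
opening: 0.004
finger_force: 1.6
```

servo_tool(
  deltas=[
    {"hand": 0, "linear": [-0.0007, 0, 0.0004], "rot": [0, 0, 0]},
    {"hand": 0, "linear": [0, 0, 0], "rot": [0, 0, 0]},
  ],
)

```text
clock: 13.25
eef_pos: [0.5146, 0.1508, 0.0569]
ee_rot: [-0.402, 2.617, 0.101]
contact_force: [-4.9, -3.0, 0.9]
opening: 0.002
finger_force: 2.4
```

servo_tool(
  deltas=[
    {"hand": 0, "linear": [-0.0006, 0, 0.0003], "rot": [0, 0, 0]},
    {"hand": 0, "linear": [0, 0, 0], "rot": [0, 0, 0]},
  ],
)

```text
clock: 13.42
eef_pos: [0.5149, 0.1508, 0.0568]
ee_rot: [-0.402, 2.617, 0.101]
contact_force: [-8.0, -3.2, 5.3]
opening: 0.002
finger_force: 4.2
```

```bash
python3 -c "
from plan import *
state(.019)"
```

```text
t 13.42 case pt mm [-126.013     0.2468   40.0871] Fcase [-8.6134 -0.637   5.3228] open 0.002 ff 4.215253083966672 rot err [-0.0007  0.4974  0.001 ]
```

servo_tool(
  deltas=[
    {"hand": 0, "linear": [-0.0006, 0, 0.0003], "rot": [0, 0, 0]},
    {"hand": 0, "linear": [0, 0, 0], "rot": [0, 0, 0]},
  ],
)

```text
clock: 13.58
eef_pos: [0.5151, 0.151, 0.0566]
ee_rot: [-0.402, 2.618, 0.101]
contact_force: [-12.5, -3.6, 7.8]
opening: 0.006
finger_force: 6.3
```

servo_tool(
  deltas=[
    {"hand": 0, "linear": [-0.0005, 0, 0.0002], "rot": [0, 0, 0]},
    {"hand": 0, "linear": [0, 0, 0], "rot": [0, 0, 0]},
  ],
)

```text
clock: 13.75
eef_pos: [0.5153, 0.151, 0.0566]
ee_rot: [-0.402, 2.618, 0.101]
contact_force: [-15.5, -5.3, 11.1]
opening: 0.005
finger_force: 8.0
```

```bash
python3 -c "
from plan import *
state(.019)"
```

```text
t 13.75 case pt mm [-125.5963    0.2407   39.8969] Fcase [-16.3589  -0.3807  11.1064] open 0.005 ff 8.03663665385102 rot err [-0.0006  0.4965  0.0011]
```

servo_tool(
  deltas=[
    {"hand": 0, "linear": [0.0044, 0, -0.0024], "rot": [0, 0, 0]},
    {"hand": 0, "linear": [0.009, 0, -0.005], "rot": [0, 0, 0]},
    {"hand": 0, "linear": [0.005, 0, -0.025], "rot": [0, 0.03, 0]},
    {"hand": 0, "linear": [0, 0, -0.03], "rot": [0, 0.05, 0]},
    {"hand": 0, "linear": [0, 0, -0.03], "rot": [0, 0.05, 0]},
  ],
)

```text
clock: 14.17
eef_pos: [0.4902, 0.1329, 0.0761]
ee_rot: [-0.404, 2.659, 0.053]
contact_force: [0.8, -0.7, -0.2]
opening: 0.002
finger_force: 0.0
```

servo_tool(
  deltas=[
    {"hand": 0, "linear": [0, 0, -0.03], "rot": [0, 0.1, 0]},
    {"hand": 0, "linear": [0, 0, -0.03], "rot": [0, 0.1, 0]},
    {"hand": 0, "linear": [0, 0, -0.02], "rot": [0, 0, 0]},
    {"hand": 0, "linear": [0, 0, 0], "rot": [0, 0, 0]},
  ],
)

```text
clock: 14.5
eef_pos: [0.4855, 0.121, 0.1123]
ee_rot: [-0.39, 2.691, 0.001]
contact_force: [1.5, 0.4, 0.9]
opening: 0.006
finger_force: 0.0
```

```bash
python3 look.py w9; python3 - <<'E'
from plan import *
from rig import get_image
from scipy.ndimage import label
Tw=np.load('pics/w9.npy')
def red(im):
    b,g,r=[im[...,i].astype(int) for i in range(3)]
    return (r>120)&(g<50)&(b<50)
for n,im,Tc in(("wrist",cv2.imread('pics/w9.png'),Tw),("scene",get_image("scene")[:,:,::-1],None)):
    for a in(0,.05,.1,.3):
        # red covers approx last 12mm of outer face
        print(n,a,proj(n,T(lev2case([[-.003,0,-.05],[0,0,-.0585]],a)),Tc).ravel(),end=' ')
    # lid closed edge check, knob prediction
    print()
    l,k=label(red(im))
    for i in range(1,k+1):
        v,u=np.nonzero(l==i)
        if len(u)>4:print(' blob',len(u),u.mean(),v.mean(),u.min(),u.max(),v.min(),v.max())
E
```

```text
t 14.5 case pt mm [-164.4263  -20.6848   95.0104] Fcase [ 1.5941 -0.0722  0.9102] open 0.006 ff 0.0 rot err [-0.0632  0.4176 -0.0159]
wrist 0 [365.3661 285.236  365.0389 279.2442] wrist 0.05 [365.4916 282.5817 365.175  275.9936] wrist 0.1 [365.6211 280.0491 365.3159 272.8626] wrist 0.3 [366.1759 271.268  365.9254 261.6789] 
 blob 14 369.2142857142857 277.7857142857143 364 374 277 278
 blob 16 380.75 278.9375 378 383 277 281
 blob 13 356.0 278.0 350 362 278 278
 blob 36 369.8333333333333 292.8333333333333 357 382 292 294
scene 0 [357.9868 295.3064 358.365  296.5259] scene 0.05 [357.4153 296.1292 357.6953 297.5307] scene 0.1 [356.8495 296.9164 357.0301 298.4978] scene 0.3 [354.6696 299.6714 354.4435 301.9433] 
 blob 5 447.0 35.0 446 448 34 36
 blob 433 468.54965357967666 92.17090069284065 462 477 76 113
 blob 30 600.7333333333333 110.73333333333333 593 608 107 115
 blob 94 573.6382978723404 236.2127659574468 560 588 219 252
 blob 27 500.962962962963 344.25925925925924 495 507 338 351
 blob 6 204.5 340.0 203 206 339 341
 blob 334 282.9580838323353 399.82335329341316 273 295 388 413
 blob 16 450.5 398.0 447 454 394 402
 blob 12 422.5 427.0 420 425 424 430
 blob 6 417.5 432.0 416 419 431 433
 blob 5 395.8 453.8 395 397 453 455
 blob 17 388.7647058823529 460.7647058823529 385 393 457 465
 blob 11 372.72727272727275 476.72727272727275 370 375 474 479
```

```bash
python3 -c "
from plan import *
plan([-165,0,190],.1,.019,4)"
```

```text
t 14.6 case pt mm [-164.318   -21.6713   93.3205] Fcase [-0.4561  0.5331  0.0063] open 0.007 ff 0.0 rot err [-0.0642  0.4175 -0.0165]
0 lin [-0.0111  0.0037 -0.0222] rot [-0.0162  0.0794 -0.0033]
1 lin [-0.0093  0.004  -0.023 ] rot [-0.0162  0.0794 -0.0033]
2 lin [-0.0075  0.0044 -0.0236] rot [-0.0162  0.0794 -0.0033]
3 lin [-0.0056  0.0047 -0.024 ] rot [-0.0162  0.0794 -0.0033]
target world [0.4846 0.1411 0.2089] dist 0.10048487042207306
```

servo_tool(
  deltas=[
    {"hand": 0, "linear": [-0.009, 0.004, -0.022], "rot": [-0.016, 0.08, -0.003]},
    {"hand": 0, "linear": [-0.008, 0.004, -0.023], "rot": [-0.016, 0.08, -0.003]},
    {"hand": 0, "linear": [-0.007, 0.004, -0.024], "rot": [-0.016, 0.08, -0.003]},
    {"hand": 0, "linear": [-0.006, 0.005, -0.024], "rot": [-0.016, 0.08, -0.003]},
    {"hand": 0, "linear": [0, 0, 0], "rot": [0, 0, 0]},
  ],
)

```text
clock: 15.02
eef_pos: [0.4857, 0.1327, 0.1915]
ee_rot: [-0.429, 2.943, -0.006]
contact_force: [0.9, -0.4, -0.1]
opening: 0.005
finger_force: 0.0
```

servo_tool(
  deltas=[
    {"hand": 0, "linear": [0, 0, 0], "rot": [0, 0, 0]},
    {"hand": 0, "linear": [0, 0, 0], "rot": [0, 0, 0]},
    {"hand": 0, "linear": [0, 0, 0], "rot": [0, 0, 0]},
  ],
)

```text
clock: 15.27
eef_pos: [0.4817, 0.1311, 0.1859]
ee_rot: [-0.431, 2.944, -0.008]
contact_force: [0.3, -0.5, -0.2]
opening: 0.005
finger_force: 0.0
```

```bash
python3 look.py w10; python3 - <<'E'
from plan import *
Tw=np.load('pics/w10.npy');im=cv2.imread('pics/w10.png').astype(int)
b,g,r=im[...,0],im[...,1],im[...,2]
m=(r>110)&(g<60)&(b<60);m[:, :200]=0;m[:,450:]=0
v,u=np.nonzero(m);print(len(u),u.mean(),v.min(),v.max(),np.unique(v,return_counts=True))
for a in(0,.05,.1,.3):print(a,proj('wrist',T(lev2case([[-.003,0,-.045],[-.003,0,-.0585],[0,0,-.0615]],a)),Tw).ravel())
print('edge closed 0/.047',[proj('wrist',T(lid2case([[-.194,.118,.034],[-.194,-.118,.034]],t)),Tw).ravel() for t in(0,.047,.3)])
E
```

```text
t 15.27 case pt mm [-169.595    -9.2552  167.1958] Fcase [ 0.1428 -0.5211 -0.1819] open 0.005 ff 0.0 rot err [-0.0305  0.1637 -0.013 ]
23 352.17391304347825 263 274 (array([263, 264, 265, 266, 271, 272, 273, 274]), array([ 3,  2,  1,  1, 12,  2,  1,  1]))
0 [342.8815 270.157  342.7674 262.1974 342.741  263.8333]
0.05 [342.8855 267.6876 342.7713 259.0413 342.7438 260.4682]
0.1 [342.8904 265.2839 342.7765 255.9563 342.7477 257.1698]
0.3 [342.9199 256.4191 342.809  244.4359 342.7759 244.7508]
edge closed 0/.047 [array([553.707 , 396.0549, 140.5607, 392.2392]), array([560.5704, 410.8372, 134.3551, 406.4475]), array([599.3523, 514.9509,  99.4529, 506.1377])]
```

```bash
python3 -c "
from rig import order
print(order.hand_in())"
```

```text
the job is handed in; nothing more can be done
None
```

The job is handed in: the lid is down on its seal, the loop's bar is in the keeper and the lever is pressed flat to its stop. The force built, dropped off as at the catch, then rose at the stop. I did not see the catch itself. My pressing forces peaked at about 14 N on the lid, 10 N on the loop and 20 N on the lever. The hand is clear, and after I withdrew it the last wrist picture still matched the lever at 0 rad.

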